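Fit the gas hob's knob and hold it pressed in

ROBOT

A 7-joint arm with a two-finger parallel gripper is mounted at the origin on a cart in front of the work surface, level with it; the furniture and walls round the work are solid. World frame = base frame: x ahead of the robot, y to its left, z up, the work surface at z = 0. Lengths are in m, angles in rad, forces in N, time in s.
With the tool pointing down it reaches from about 0.35 to 0.9 m from the base axis. Payload 8.1 kg.
Tool frame: the origin (TCP) lies on the centre line of the jaws, within the pads' length; the fingertips stand 19 mm ahead of it and the grasp point (between the pads) is the TCP (arm.tip_reach is the distance from the TCP to the fingertips, in m); z points along the fingers, y is the line along which they close (so a half turn about z gives the same grasp; the last joint's range is limited). The gripper opens to 92 mm and grips with 3 to 60 N. Pads are 19 mm wide; open, the fingers measure 130 mm over their backs; the gripper's body (75 mm by 190 mm) begins 47 mm behind the grasp point.
Start: joints at [-1.313, 0.434, 0.025, 1.573, -0.012, 1.134, -0.075], TCP at [0.221, 0.585, 0.246] pointing down, gripper open.
Joint ranges: [-2.62, 2.62], [-0.44, 2.09], [-1.27, 1.32], [0.08, 2.57], [-1.32, 4.46], [0.12, 2], [-2.74, 2.74]. Speed limits (rad/s): [2.22, 2.22, 3.01, 3.01, 3.14, 3.14, 3.14].

INTERFACE

Orientations are given as a rotation vector (axis times angle).
In Python, from cell import arm gives the robot as it stands.
- The arm moves only by the tool arm_command, never from a script. Its argument "targets" is a list that holds one entry, the list of rows, each a list of 6 numbers: the shift along the tool's x, y, z in m, then the turn, a rotation vector about the tool's x, y, z in rad. A call has 1 to 10 rows; each row shifts and turns the commanded pose from where the row before left it, along the tool's axes as they then stand; what a row does not reach is not made up. A row lasts 1/8 s, in which the tool goes at most 62.5 mm and 10.7 degrees, less where a joint would pass 70% of its speed; a pose out of reach is approached as far as the arm can. A call with a gripper value outside its range is refused whole. "jaw" is the finger opening in m, from 0 to 0.0918, set as the call begins (left out, the last holds). The fingers move at their own pace and stop on an object; "newtons" is the grip in N (left out, the last holds). Time passes only in rows, so rows that do not move let the fingers close. It gives the time, the measured TCP pose, the force, the opening and the grip force at its end, in the units of the state.
- arm.observe(): the state, without advancing time (a new reading comes with each control period).
- arm.get_image(name): name is "scene" or "top"; returns a dict with "pixels" (384x512x3 uint8, red, green, blue), "z_map" (384x512 float32, m along the optical axis (not along the pixel's ray), 0 where there is no reading), "fx", "fy", "cx", "cy" (pixels), "xyz" and "rotation" of the camera in the world. Camera axes: x right, y down, z forward; pixel columns grow to the right and rows downward; lengths in m; the calibration is good to about 2 mm. A picture is of the moment at which its call begins.
- arm.sign_off(): hands the job in; it is judged then, once.
The state is a dict: "clock": time; "joints": joint angles; "dq": joint speeds; "joint_efforts": joint torques, N m; "position": TCP position; "ee_rot": TCP orientation; "force": force on the tool from outside, world axes, zero at the start; "ft_torque": the same for the moment, N m; "width": opening from 0.0 (shut) to 1.0 (fully open); "gripper_force": force on a finger pad.
Only numpy, scipy, OpenCV 4.12 (cv2) and the standard library are available. Lean on these libraries where they do the work, as an engineer would, in place of code of your own. Each camera call takes 0.05 s, during which the arm holds its last target. There are 200 camera calls.

TASK

The knob of the small gas hob is parked in the grey keeper on the worktop. Slide it out through the keeper's open end, turn it so that its white pointer lines up with the white line at the foot of the bare D-shaft on the hob, push it fully onto the shaft, then press it all the way in against the spring, as one does to keep the flame safety valve open. Finish while your fingers still hold the knob and press it in: do not let go; leave the spice jar, the salt shaker and the candle jar undisturbed.

Things in the scene. Friction and masses are not known exactly. Their poses are not given: they have to be found in the camera images.
- knob_grip (a point): The loose black knob, 48 mm high, 40 to 85 g. Bottom up: round flange 50 mm across, 5 mm thick; round hub 36 mm across up to 20 mm; then a grip bar 40 mm long (x), 14 mm wide (y), from 20 to 48 mm. This point is on the knob's axis in the bar, 33 mm above the underside. x points along the bar to the end with the white pointer line, z up.
- knob: The same knob; origin at the centre of its underside, same axes. In the underside, on the axis, is a D-shaped blind socket 16 mm deep, 13.4 mm in diameter, its flat 3.7 mm from the axis on the pointer (+x) side.
- keeper_mouth (a point): Middle of the keeper's open end, on the slot floor (4 mm above the worktop). x points along the slot to the closed end, z up. The knob starts upright on the slot floor with its axis 50 to 66 mm inside (x positive) and is clear of the lips once its axis is more than 25 mm outside (x under -25 mm).
- keeper: Grey knob keeper fixed to the worktop, 100 x 66 mm, 16 mm high; origin under its centre. A T-slot 54 mm wide holds the knob's flange under two lips that are 42 mm apart; their undersides are 8 mm and their tops 12 mm above the slot floor. The knob can only slide along the slot, out at the open end (-x), not be lifted through the lips.
- shaft_tip (a point): Centre of the top of the bare, brass-coloured, upright D-shaft: 12 mm in diameter, 18 mm long, top 3 mm tapered, on a black collar 40 mm across. Its flat is 3 mm from the axis on the +x side; a white line on the collar points the same way. z up. Fully seated, the knob's underside is 16 mm below this point. It turns only against stiff friction (0.15 N m).
- hob: Small white gas hob with a steel deck, fixed, 240 (x) x 260 (y) mm, deck 60 mm above the worktop; origin under its centre. The shaft is at its right front; the burner with pan supports, up to 95 mm above the worktop, stands behind to the left, at least 50 mm from the shaft. Wall cabinets hang 460 mm above the worktop behind the work: swing the arm drawn in.
- spindle (a joint): How far the shaft is pressed down into the hob: 0 out, 0.006 m fully in. A spring needs 6 N to begin and 12 N at the bottom.
- spice_jar: Bystander: spice jar with black cap, 45 mm in diameter, 105 mm high; origin under its centre.
- salt: Bystander: salt shaker with grey cap, 44 mm in diameter, 90 mm high; origin under its centre.
- candle_jar: Bystander: white candle jar with red label and grey lid, 71 mm in diameter, 85 mm high; origin under its centre.
Mind the look-alikes: they are no part of the job. There is more than one size of the knob; the job needs the smallest.

How it is judged:
On the way:
1. the knob has left the keeper through its open end (x of knob in the frame of keeper_mouth below -0.025 m), for 0.1 s.
At the end, for the whole second after the job is handed in: Knob on the shaft (axes within 3 mm, underside 13 mm or more below the shaft top, pointer within 0.35 rad of its line, tilt under 0.12 rad), spindle pressed in over 4.5 mm, fingers bearing on the knob with over 3 N, bystanders upright within 30 mm of their starts (horizontal distance between knob and shaft_tip below 0.003 m and z of knob in the frame of shaft_tip between -0.02 and -0.013 m and angle between the x axis of knob and the x axis of shaft_tip, either way round below 0.35 rad and angle between knob's own z axis and vertical below 0.12 rad and value of joint spindle above 0.0045 m and contact force between the fingers and knob above 3 N and distance of each of spice_jar, salt, candle_jar from where it was at the start of the episode below 0.03 m and angle between each of spice_jar, salt, candle_jar's own z axis and vertical below 0.2 rad); the arm keeps its last pose, push and grip.
It fails at once if a bystander is pushed more than 30 mm or knocked over (distance of any of spice_jar, salt, candle_jar from where it was at the start of the episode above 0.03 m or angle between any of spice_jar, salt, candle_jar's own z axis and vertical above 0.5 rad).
It also fails if it takes over 51 s, if anything falls off the work surface, if the arm or the gripper's body presses on something with over 40 N, if the wrist force passes 120 N, or if a joint passes its speed limit or range.

## Working session

There is one attempt and no reset: what is moved stays moved. The work goes in short steps, Python scripts to look and compute and a tool call to move; the robot and the scene stay as the last step left them, time stands still between calls to the robot, and variables do not carry over. Pictures are saved under pics/ and viewed, at most 10 in all, crops included, and the job is handed in when it is done.

Besides the shell and the picture viewer there is one more tool, called after ">>>" in YAML: its name, and indented under it one key for each argument. arm_command: Moves the arm, as the interface text tells. Its arguments: {"type":"object","properties":{"targets":{"type":"array","items":{"type":"array","items":{"type":"array","items":{"type":"number"}}}},"jaw":{"type":"number"},"newtons":{"type":"number"}},"required":["targets"]}

```bash
ls; mkdir -p pics
cat > h.py <<'E'
import numpy as np, cv2
from cell import arm
from scipy.spatial.transform import Rotation as R
def grab(n,save=None):
    im=arm.get_image(n)
    im['Rm']=np.array(im['rotation']) if np.size(im['rotation'])==9 else None
    if im['Rm'] is None:
        r=np.array(im['rotation']); im['Rm']=(R.from_rotvec(r) if r.size==3 else R.from_quat(r)).as_matrix()
    im['Rm']=im['Rm'].reshape(3,3)
    if save: cv2.imwrite(save,im['pixels'][:,:,::-1])
    return im
def cloud(im):
    v,u=np.mgrid[:384,:512]; z=im['z_map']
    c=np.stack([(u-im['cx'])/im['fx']*z,(v-im['cy'])/im['fy']*z,z],-1)
    return c@im['Rm'].T+np.array(im['xyz'])
def plane(im,u,v,h):
    d=im['Rm']@np.array([(u-im['cx'])/im['fx'],(v-im['cy'])/im['fy'],1.]); o=np.array(im['xyz'])
    return o+d*(h-o[2])/d[2]
E
python3 - <<'E'
from h import *
for n in('scene','top'):
    im=grab(n,f'pics/{n}0.png'); print(n,im['xyz'],np.round(im['Rm'],3).tolist(),im['fx'],im['cx'],im['cy'],np.shape(im['rotation']))
s=arm.observe();print(s)
E
```

```text
pics
scene [-0.09051931 -0.50228108  0.77135102] [[0.402, -0.642, 0.653], [-0.916, -0.278, 0.291], [-0.006, -0.715, -0.7]] 410.55456618121116 256.42680902756854 188.9696279176497 (3,)
top [ 0.35638287 -0.22619839  0.90636063] [[0.015, -0.983, 0.184], [-0.999, -0.008, 0.038], [-0.036, -0.184, -0.982]] 367.53258747927174 258.9416244375042 193.7331277958422 (3,)
{'clock': 0.1, 'joints': array([-1.31262243,  0.43514747,  0.024983  ,  1.57401047, -0.01161331,
        1.13401349, -0.0751222 ]), 'dq': array([ 0.00212941, -0.00106672, -0.00050592, -0.00226456,  0.00111132,
       -0.0007891 ,  0.00058591]), 'joint_efforts': array([ 2.38905894e-03, -6.69125819e+01,  9.87483077e-01, -3.15147150e+01,
       -6.05646218e-02,  3.74328915e-02,  5.56584155e-05]), 'position': array([0.22051768, 0.58433444, 0.24502548]), 'ee_rot': array([-5.63772894e-01, -3.09045368e+00,  2.24157113e-03]), 'force': array([ 0.61436632, -0.20824823, -0.46378065]), 'ft_torque': array([-0.01645407, -0.00203056,  0.02371516]), 'gripper_force': 0.0, 'width': 0.9983882561233516}
```

View pics/scene0.png

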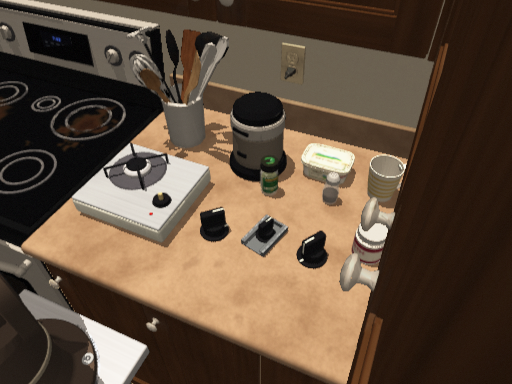

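View pics/top0.png

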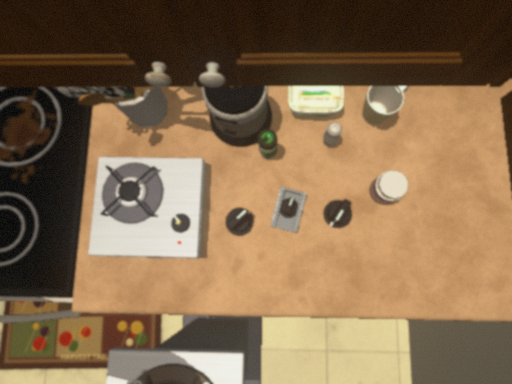

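Scene: the hob is at left with its shaft at (163,199). The keeper and small knob are at (265,232), and the larger look-alike knobs are at (213,224) and (312,248). Top: shaft (180,222), keeper knob (289,206), look-alikes (239,221) and (338,213), spice jar (268,143), salt (333,133), candle jar (391,186).

Run:
```python
from h import *
im=grab('top'); sc=grab('scene')
a=cv2.resize(im['pixels'][175:245,155:225],(400,400),interpolation=cv2.INTER_CUBIC)
b=cv2.resize(im['pixels'][175:245,255:325],(400,400),interpolation=cv2.INTER_CUBIC)
c=cv2.resize(sc['pixels'][205:260,230:300],(400,314),interpolation=cv2.INTER_CUBIC)
d=cv2.resize(sc['pixels'][170:225,130:200],(400,314),interpolation=cv2.INTER_CUBIC)
out=np.vstack([np.hstack([a,b]),np.hstack([d,c])])
cv2.imwrite('pics/crop.png',cv2.resize(out[:,:,::-1],(672,600)))
P=cloud(im); np.set_printoptions(precision=3,suppress=True)
for n,(u,v) in dict(shaft=(180,222),knob=(289,206),spice=(268,143),salt=(333,133),candle=(391,186),kA=(239,221),kB=(338,213)).items(): print(n,P[v,u])
# keeper by height/greyness
hsv=cv2.cvtColor(im['pixels'],cv2.COLOR_RGB2HSV)
m=((hsv[...,1]<60)).astype(np.uint8); m[:180]=0;m[240:]=0;m[:,:262]=0;m[:,318:]=0
cs,_=cv2.findContours(m,0,2); c=max(cs,key=cv2.contourArea); pts=np.array([plane(im,u,v,.016)[:2] for u,v in c[:,0]],np.float32)
print('keeper',cv2.minAreaRect(pts))
# knob top (z~.052)
k=(P[...,2]>.042)&(P[...,2]<.06); k[:180]=0;k[240:]=0;k[:,:262]=0;k[:,318:]=0
q=P[k][:,:2].astype(np.float32); print('knobtop',len(q),cv2.minAreaRect(q),np.median(P[k][:,2]))
# knob/ shaft
h=P[150:262,85:215]; z=h[...,2]
s=np.zeros(P.shape[:2],bool); s[205:240,165:198]=1
print(np.round(P[210:236:2,168:194:2,2]*1000).astype(int))
hm=(P[...,2]>.05)&(P[...,2]<.068);hm[:150]=0;hm[262:]=0;hm[:,:85]=0;hm[:,215:]=0
print('hob',cv2.minAreaRect(P[hm][:,:2].astype(np.float32)))
```

```text
shaft [ 0.444 -0.016  0.083]
knob [ 0.488 -0.264  0.053]
spice [ 0.625 -0.214  0.104]
salt [ 0.656 -0.365  0.083]
candle [ 0.53  -0.492  0.085]
kA [ 0.45  -0.148  0.064]
kB [ 0.47  -0.375  0.066]
keeper ((0.4856651723384857, -0.26345714926719666), (0.06531620025634766, 0.09891822934150696), 75.6308364868164)
knobtop 99 ((0.49105411767959595, -0.2636386454105377), (0.01354200765490532, 0.04020735248923302), 68.56259155273438) 0.05134324264925483
[[60 60 64 60 60 60 60 65 61 60 61 59 58]
 [60 59 59 60 59 62 61 60 62 59 58 59 60]
 [58 57 58 62 61 71 72 68 63 59 59 63 59]
 [59 60 58 71 71 72 70 70 69 61 58 58 60]
 [61 61 70 72 72 69 71 69 69 69 64 61 63]
 [59 62 73 70 73 88 82 69 68 69 62 57 59]
 [59 62 71 72 88 89 83 71 69 70 63 61 61]
 [57 61 70 67 67 81 72 69 69 68 63 59 63]
 [60 58 69 72 71 72 72 72 69 70 63 61 59]
 [58 58 61 69 68 70 70 68 70 62 60 59 57]
 [61 60 62 61 72 69 71 65 61 58 62 59 58]
 [60 61 58 60 60 59 59 63 60 59 63 56 62]
 [61 62 57 59 57 57 61 60 60 62 59 58 61]]
hob ((0.4856615662574768, 0.07319376617670059), (0.2577626407146454, 0.23826715350151062), 89.34932708740234)
```

View pics/crop.png

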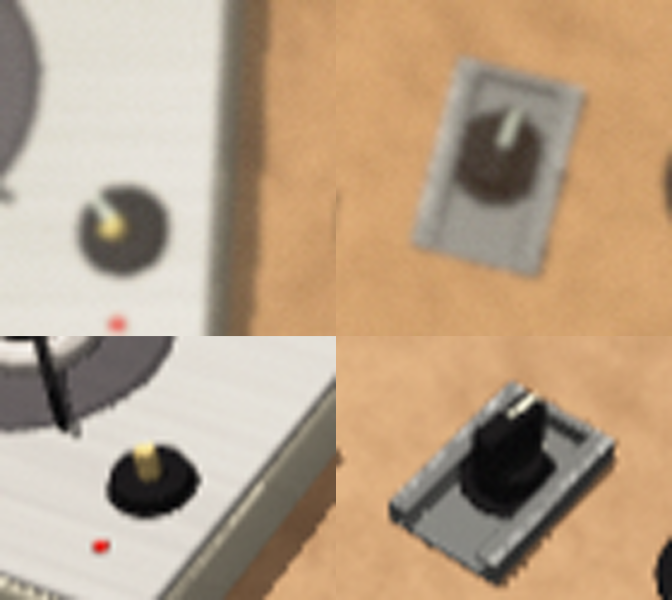

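The keeper's open end faces the robot (down in the top view). The bar's pointer is toward +x at roughly −20° yaw, and the shaft line points up-left at about +45°. I'll refine the angles and the shaft centre next.

Run:
```python
from h import *
np.set_printoptions(precision=4,suppress=True)
for n in('top','scene'):
    im=grab(n);P=cloud(im);hsv=cv2.cvtColor(im['pixels'],cv2.COLOR_RGB2HSV).astype(int)
    near=lambda x,y,r:np.hypot(P[...,0]-x,P[...,1]-y)<r
    col=near(.445,-.02,.035)&(P[...,2]>.055)&(hsv[...,2]<95)
    v,u=np.nonzero(col); c,_=cv2.findContours(col.astype(np.uint8),0,2); c=max(c,key=cv2.contourArea)
    Q=np.array([plane(im,a,b,.070)[:2] for a,b in c[:,0]],np.float32)
    print(n,'collar',cv2.minEnclosingCircle(Q),'z',np.median(P[col][:,2]),cv2.fitEllipse(Q)[:2])
    b=near(.445,-.02,.03)&(hsv[...,1]>90)&(hsv[...,0]>12)&(hsv[...,0]<35)&(hsv[...,2]>90)&(P[...,2]>.073)
    print('brass',b.sum(),P[b].mean(0) if b.any() else '',np.percentile(P[b][:,2],[50,90]) if b.any() else '')
    t=b&(P[...,2]>.084)
    if t.any(): 
        vv,uu=np.nonzero(t);print('tip ray',plane(im,uu.mean(),vv.mean(),.088))
    w=near(.445,-.02,.018)&(hsv[...,1]<70)&(hsv[...,2]>110)
    vv,uu=np.nonzero(w)
    if len(uu):
        W=np.array([plane(im,a,b,.071)[:2] for a,b in zip(uu,vv)]);print('line',len(W),W.mean(0),W[:12])
    k=near(.488,-.264,.03)&(P[...,2]>.045)
    q=P[k][:,:2].astype(np.float32);print('bar',len(q),cv2.minAreaRect(q),q.mean(0),np.median(P[k][:,2]))
    w=near(.488,-.264,.03)&(P[...,2]>.04)&(hsv[...,2]>110)
    vv,uu=np.nonzero(w);W=np.array([plane(im,a,b,.052)[:2] for a,b in zip(uu,vv)],np.float32)
    l=cv2.fitLine(W,cv2.DIST_L2,0,.01,.01).ravel();print('ptr',len(W),l,np.degrees(np.arctan(l[1]/l[0])))
```

```text
top collar ((0.4438592791557312, -0.014229548163712025), 0.019116641953587532) z 0.06948205662393098 ((0.44386759400367737, -0.014419086277484894), (0.03436646983027458, 0.03606632724404335))
brass 15 [ 0.4424 -0.0128  0.0854] [0.0862 0.0891]
tip ray [ 0.4431 -0.0132  0.088 ]
line 47 [ 0.4455 -0.0295] [[ 0.4616 -0.0239]
 [ 0.4594 -0.0287]
 [ 0.4594 -0.031 ]
 [ 0.4568 -0.0079]
 [ 0.4571 -0.0311]
 [ 0.4571 -0.0335]
 [ 0.4545 -0.0057]
 [ 0.4545 -0.008 ]
 [ 0.4548 -0.0313]
 [ 0.4548 -0.0336]
 [ 0.4548 -0.0359]
 [ 0.4522 -0.0058]]
bar 101 ((0.4908898174762726, -0.26357534527778625), (0.013487428426742554, 0.04029333218932152), 68.49495697021484) [ 0.4903 -0.2634] 0.051675084037279606
ptr 34 [ 0.9508 -0.3099  0.5005 -0.2681] -18.05202
scene collar ((0.4395287036895752, -0.016968263313174248), 0.024043917655944824) z 0.06928331212504485 ((0.43818339705467224, -0.017598075792193413), (0.04131431132555008, 0.0449305959045887))
brass 24 [ 0.4423 -0.015   0.0821] [0.0821 0.0873]
tip ray [ 0.4425 -0.0158  0.088 ]
line 14 [ 0.4438 -0.0276] [[ 0.4585  0.0039]
 [ 0.4595  0.0017]
 [ 0.4604 -0.0006]
 [ 0.4614 -0.0028]
 [ 0.4624 -0.005 ]
 [ 0.4451 -0.0414]
 [ 0.4423 -0.0432]
 [ 0.4395 -0.0449]
 [ 0.4348 -0.0424]
 [ 0.4358 -0.0445]
 [ 0.4311 -0.0419]
 [ 0.4321 -0.0441]]
bar 98 ((0.4910643994808197, -0.2662043273448944), (0.014384227804839611, 0.0412372425198555), 69.9279556274414) [ 0.4892 -0.2664] 0.05160570010778931
ptr 17 [ 0.9303 -0.3668  0.5027 -0.2693] -21.518806
```

>>> arm_command:
  targets:
    - [[0,0,0,0,0,0.175],[0,0,0,0,0,0.175],[0,0,0,0,0,0.175],[0,0,0,0,0,0.175],[0,0,0,0,0,0.175],[0,0,0,0,0,0.175],[0,0,0,0,0,0.175],[0,0,0,0,0,0.175],[0,0,0,0,0,0.175]]
  jaw: 0.06
  newtons: 40

```text
clock: 1.42
position: [0.2205, 0.5847, 0.2457]
ee_rot: [2.593, 1.774, -0.0]
force: [-0.7, -0.2, 0.8]
width: 0.651
gripper_force: 0.0
```

>>> arm_command:
  targets:
    - [[-0.0386,0.031,0,0,0,0],[-0.0386,0.031,0,0,0,0],[-0.0386,0.031,0,0,0,0],[-0.0386,0.031,0,0,0,0],[-0.0386,0.031,0,0,0,0],[-0.0386,0.031,0,0,0,0],[-0.0386,0.031,0,0,0,0],[-0.0386,0.031,0,0,0,0],[-0.0386,0.031,0,0,0,0]]

```text
clock: 2.55
position: [0.3576, 0.1592, 0.246]
ee_rot: [-2.587, -1.781, -0.001]
force: [0.4, 0.0, -0.0]
width: 0.656
gripper_force: 0.0
```

Run:
```python
from h import *
np.set_printoptions(precision=4,suppress=True)
print(arm.observe()['joints'])
```

```text
[-1.1483  0.0189  0.62    2.1299 -0.0138  0.9954 -0.8858]
```

>>> arm_command:
  targets:
    - [[-0.0386,0.0308,0,0,0,0],[-0.0386,0.0308,0,0,0,0],[-0.0386,0.0308,0,0,0,0],[-0.0386,0.0308,0,0,0,0],[-0.0386,0.0308,0,0,0,0],[-0.0386,0.0308,0,0,0,0],[-0.0386,0.0308,0,0,0,0],[-0.0386,0.0308,0,0,0,0],[-0.0386,0.0308,0,0,0,0]]

```text
clock: 3.68
position: [0.4927, -0.2641, 0.2456]
ee_rot: [-2.587, -1.782, -0.0]
force: [0.9, 0.9, 0.1]
width: 0.653
gripper_force: 0.0
```

>>> arm_command:
  targets:
    - [[0,0,0,0,0,0.175],[0,0,0,0,0,0.175],[0,0,0,0,0,0.175],[0,0,0,0,0,0.175],[0,0,0,0,0,0.175],[0,0,0,0,0,0.175],[0,0,0,0,0,0.175],[0,0,0,0,0,0.175],[0,0,0,0,0,0.16]]

```text
clock: 4.8
position: [0.4923, -0.2626, 0.2456]
ee_rot: [-3.091, 0.561, 0.0]
force: [0.3, 0.4, -0.1]
width: 0.653
gripper_force: 0.0
```

Run:
```python
from h import *
np.set_printoptions(precision=4,suppress=True)
s=arm.observe();M=R.from_rotvec(s['ee_rot']).as_matrix()
print(s['joints'],s['position'],np.degrees(np.arctan2(M[1,0],M[0,0])))
im=grab('top');P=cloud(im);hsv=cv2.cvtColor(im['pixels'],cv2.COLOR_RGB2HSV).astype(int)
c=np.array([.4437,-.0145])
G=cv2.cvtColor(im['pixels'],cv2.COLOR_RGB2GRAY)
res=[]
for v in range(205,235):
  for u in range(165,200):
    p=plane(im,u,v,.071)[:2]-c;r=np.hypot(*p)
    if .008<r<.016: res.append((np.degrees(np.arctan2(p[1],p[0])),r*1e3,G[v,u],*im['pixels'][v,u]))
res=np.array(res);res=res[np.argsort(-res[:,2])][:14];print(res.astype(int))
```

```text
[-0.4186  0.59    1.2773  1.7985 -0.6031  1.2194 -0.8938] [ 0.4923 -0.2626  0.2456] -20.58227762128243
[[52 13 79 90 76 63]
 [57 15 78 90 76 61]
 [11  8 78 90 75 63]
 [34 15 77 90 73 61]
 [-2 10 77 89 74 64]
 [17 13 77 89 74 59]
 [45 12 77 88 74 60]
 [45  8 77 88 75 60]
 [-9 15 76 87 74 59]
 [26 14 76 89 72 60]
 [36 10 76 87 73 60]
 [ 7 15 76 89 73 60]
 [39 13 76 88 74 58]
 [45 15 76 87 73 59]]
```

>>> arm_command:
  targets:
    - [[-0.001,0.0024,0.04,0,0,0],[0,0,0.04,0,0,0],[0,0,0.04,0,0,0],[0,0,0.03,0,0,0],[0,0,0.02,0,0,0],[0,0,0,0,0,0]]

```text
clock: 5.6
position: [0.4899, -0.2644, 0.0749]
ee_rot: [-3.092, 0.552, 0.003]
force: [-0.0, -0.1, -0.3]
width: 0.652
gripper_force: 0.0
```

Run:
```python
from h import *
np.set_printoptions(precision=4,suppress=True)
s=arm.observe();M=R.from_rotvec(s['ee_rot']).as_matrix()
print(s['joints'],s['position'],np.degrees(np.arctan2(M[1,0],M[0,0])))
im=grab('top')
px=cv2.imread('pics/top0.png')[:,:,::-1];G=cv2.cvtColor(np.ascontiguousarray(px),cv2.COLOR_RGB2GRAY)
c=np.array([.4437,-.0145]);res=[]
for v in range(205,235):
  for u in range(165,200):
    p=plane(im,u,v,.070)[:2]-c;r=np.hypot(*p)
    if .007<r<.0155: res.append((np.degrees(np.arctan2(p[1],p[0])),r*1e3,G[v,u],*px[v,u],*(p*1e4)))
res=np.array(res);res=res[np.argsort(-res[:,2])][:14];print(res.astype(int))
sc=grab('scene')
cv2.imwrite('pics/g1.png',cv2.resize(sc['pixels'][170:270,200:330,::-1],(780,600),interpolation=cv2.INTER_CUBIC))
```

```text
[-0.2664  0.7639  1.0402  1.9715 -0.8445  0.9236 -0.7043] [ 0.4899 -0.2644  0.0749] -20.23986161030724
[[ 54  10 211 219 214 175  62  87]
 [ 57   7 208 225 212 144  39  63]
 [ 46  12 207 210 210 187  85  89]
 [ 45   9 206 219 209 159  63  64]
 [ 65   9 203 220 205 144  39  86]
 [ 78   8 199 220 201 132  16  85]
 [ 52  14 195 195 199 178  85 112]
 [ 37  10 184 190 186 155  86  65]
 [ 39  14 182 182 185 168 109  90]
 [ 94   8 179 199 180 117  -6  84]
 [ 60  12 179 183 182 157  62 111]
 [ 70  11 171 184 172 130  39 109]
 [ 81  10 170 189 172 114  16 108]
 [ 33   7 168 183 170 122  63  41]]
```

View pics/g1.png

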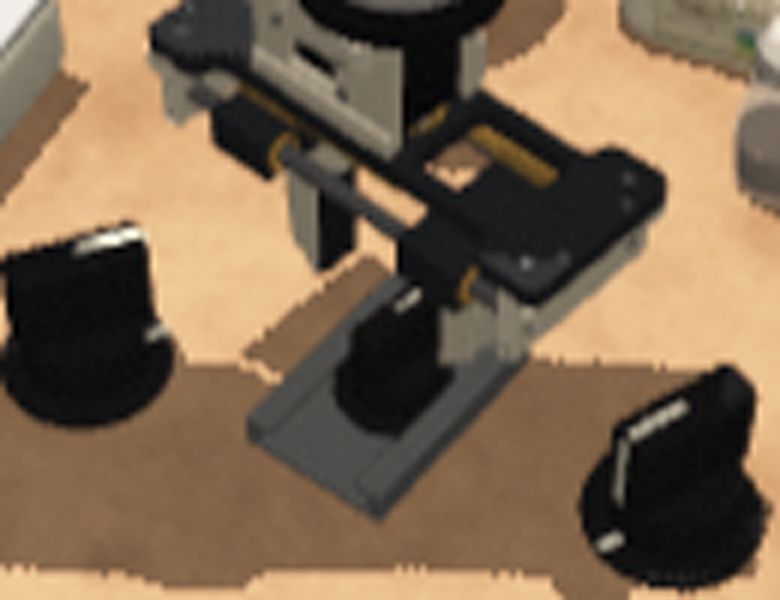

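The fingers straddle the bar (pointer at (405,300) in the crop), clear of both look-alikes. The shaft line measures about 46°.

>>> arm_command:
  targets:
    - [[0,0,0.015,0,0,0],[0,0,0.0135,0,0,0],[0,0,0,0,0,0]]

```text
clock: 6.08
position: [0.4898, -0.2642, 0.0461]
ee_rot: [-3.092, 0.553, 0.003]
force: [0.1, 0.2, -1.0]
width: 0.656
gripper_force: 0.0
```

>>> arm_command:
  targets:
    - [[0,0,0,0,0,0],[0,0,0,0,0,0],[0,0,0,0,0,0],[0,0,0,0,0,0],[0,0,0,0,0,0],[0,0,0,0,0,0]]
  jaw: 0.0
  newtons: 40

```text
clock: 6.82
position: [0.4904, -0.2647, 0.0473]
ee_rot: [-3.092, 0.554, -0.0]
force: [-0.4, 0.4, 0.8]
width: 0.148
gripper_force: 40.0
```

>>> arm_command:
  targets:
    - [[-0.009,0.0009,0,0,0,0],[-0.009,0.0009,0,0,0,0],[-0.009,0.0009,0,0,0,0],[-0.009,0.0009,0,0,0,0],[-0.009,0.0009,0,0,0,0],[-0.009,0.0009,0,0,0,0]]

```text
clock: 7.58
position: [0.4373, -0.2509, 0.0473]
ee_rot: [-3.092, 0.554, -0.0]
force: [0.7, 0.4, 1.2]
width: 0.147
gripper_force: 40.0
```

>>> arm_command:
  targets:
    - [[-0.009,0.0009,0,0,0,0],[-0.009,0.0009,0,0,0,0],[-0.009,0.0009,0,0,0,0],[-0.009,0.0009,0,0,0,0],[-0.009,0.0009,0,0,0,0],[0,0,0,0,0,0],[0,0,0,0,0,0]]

```text
clock: 8.45
position: [0.3944, -0.2398, 0.0473]
ee_rot: [3.092, -0.553, 0.001]
force: [-0.1, 0.7, -0.6]
width: 0.15
gripper_force: 40.0
```

Run:
```python
from h import *
np.set_printoptions(precision=4,suppress=True)
s=arm.observe();print(s['joints'],s['position'],s['force'],s['gripper_force'])
sc=grab('scene')
cv2.imwrite('pics/g2.png',cv2.resize(sc['pixels'][170:290,180:340,::-1],(800,600),interpolation=cv2.INTER_CUBIC))
```

```text
[-0.2626  0.683   1.0094  2.2188 -0.9101  0.7433 -0.54  ] [ 0.3944 -0.2398  0.0473] [-0.0519  0.6929 -0.6163] 39.984832406044006
```

View pics/g2.png

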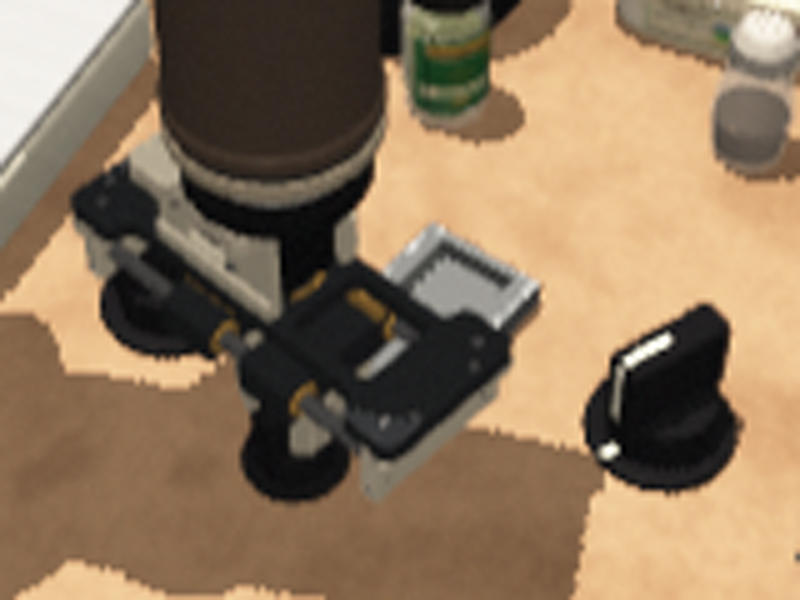

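>>> arm_command:
  targets:
    - [[0,0,-0.02,0,0,0],[0,0,-0.03,0,0,0],[0,0,-0.04,0,0,0],[0,0,-0.03,0,0,0],[0,0,0,0,0,0]]

```text
clock: 9.12
position: [0.3954, -0.2403, 0.1688]
ee_rot: [3.092, -0.552, 0.006]
force: [-0.4, 0.2, -0.6]
width: 0.143
gripper_force: 40.0
```

>>> arm_command:
  targets:
    - [[0,0,0,0,0,-0.145],[0,0,0,0,0,-0.145],[0,0,0,0,0,-0.145],[0,0,0,0,0,-0.145],[0,0,0,0,0,-0.145],[0,0,0,0,0,-0.145],[0,0,0,0,0,-0.145],[0,0,0,0,0,-0.145],[0,0,0,0,0,0]]

```text
clock: 10.25
position: [0.3938, -0.2393, 0.1666]
ee_rot: [-2.89, -1.23, 0.0]
force: [0.5, 0.3, -0.4]
width: 0.15
gripper_force: 40.0
```

Run:
```python
from h import *
np.set_printoptions(precision=4,suppress=True)
s=arm.observe();M=R.from_rotvec(s['ee_rot']).as_matrix();d=np.array([.4437,-.0145,s['position'][2]])-s['position']
print(s['joints'],s['position'],np.degrees(np.arctan2(M[1,0],M[0,0])),'tool d',M.T@d)
```

```text
[-0.2808  0.3524  0.9231  2.1084 -0.3751  0.8518  0.0996] [ 0.3938 -0.2393  0.1666] 46.117610108927416 tool d [ 0.1966 -0.1199  0.0002]
```

>>> arm_command:
  targets:
    - [[0.039,-0.024,0,0,0,0],[0.039,-0.024,0,0,0,0],[0.039,-0.024,0,0,0,0],[0.039,-0.024,0,0,0,0],[0.02,-0.012,0,0,0,0],[0.02,-0.012,0,0,0,0],[0,0,0,0,0,0],[0,0,0,0,0,0]]

```text
clock: 11.25
position: [0.4429, -0.0158, 0.1669]
ee_rot: [2.891, 1.229, -0.001]
force: [0.0, 0.1, -1.5]
width: 0.151
gripper_force: 40.0
```

Run:
```python
from h import *
np.set_printoptions(precision=4,suppress=True)
s=arm.observe();M=R.from_rotvec(s['ee_rot']).as_matrix();print(s['joints'],s['position'],np.degrees(np.arctan2(M[1,0],M[0,0])),M[:,2])
sc=grab('scene','pics/s3.png')
def px(p): 
    c=sc['Rm'].T@(np.array(p)-sc['xyz']);return sc['fx']*c[0]/c[2]+sc['cx'],sc['fy']*c[1]/c[2]+sc['cy']
p=s['position'];print('expect flange bottom centre px',px([p[0],p[1],p[2]-.0428]),'tip',px([.4437,-.0145,.088]))
cv2.imwrite('pics/g3.png',cv2.resize(sc['pixels'][150:222,116:212,::-1],(800,600),interpolation=cv2.INTER_CUBIC))
```

```text
[-0.8277  0.3198  0.945   2.1472 -0.3503  0.8346 -0.4341] [ 0.4429 -0.0158  0.1669] 46.04272755564036 [-0.0006 -0.0004 -1.    ]
expect flange bottom centre px (np.float64(157.44741015124524), np.float64(182.36428044097258)) tip (np.float64(159.84072480998466), np.float64(193.13110453007351))
```

View pics/g3.png

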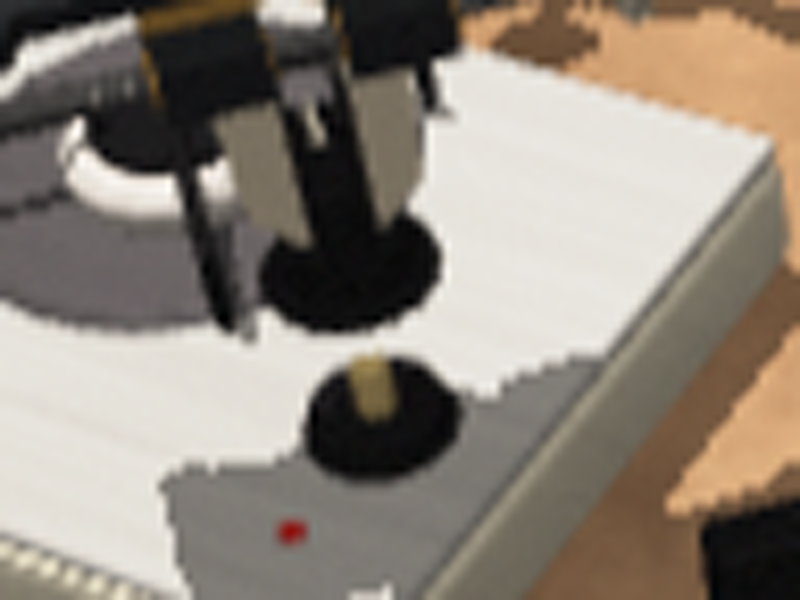

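The knob is held upright above the shaft: flange centre near crop (351,262), shaft tip near (365,357). I'll measure the relative offset in this one view.

```bash
cat > off.py <<'E'
from h import *
from scipy.optimize import least_squares
np.set_printoptions(precision=4,suppress=True)
s=arm.observe();p=s['position'];M=R.from_rotvec(s['ee_rot']).as_matrix()
im=grab('scene');hsv=cv2.cvtColor(im['pixels'],cv2.COLOR_RGB2HSV).astype(int)
zu=p[2]-.0428
def lower(zc,r,cx,cy,dark=90):
    # subpixel lower edges (dark->bright) of the disk, columnwise, in grey
    G=cv2.cvtColor(im['pixels'],cv2.COLOR_RGB2GRAY).astype(float);out=[]
    c=im['Rm'].T@(np.array([cx,cy,zc])-im['xyz']);u0=im['fx']*c[0]/c[2]+im['cx'];v0=im['fy']*c[1]/c[2]+im['cy']
    for a in np.radians(np.arange(-20,201,8)):
        e=np.array([np.cos(a)*1.,np.sin(a)]);t=np.arange(4,18,.25)
        g=cv2.remap(G.astype(np.float32),(u0+e[0]*t).astype(np.float32)[None],(v0+e[1]*t).astype(np.float32)[None],1)[0]
        k=np.nonzero((g[1:]>=dark)&(g[:-1]<dark))[0]
        if len(k): 
            q=t[k[0]+1]; out.append(plane(im,u0+e[0]*q,v0+e[1]*q,zc)[:2])
    out=np.array(out)
    f=least_squares(lambda x:np.hypot(*(out-x[:2]).T)-r,[cx,cy],loss='soft_l1',f_scale=.001)
    return f.x,len(out),np.abs(f.fun).mean()
k=lower(zu,.025,p[0],p[1]);c=lower(.066,.020,.4437,-.0145)
print('TCP',p,'knob',k,'collar',c)
P=cloud(im);b=(np.hypot(P[...,0]-.4437,P[...,1]+.0145)<.02)&(hsv[...,1]>80)&(hsv[...,2]>90)&(hsv[...,0]>12)&(hsv[...,0]<35)
v,u=np.nonzero(b);print('brass px',len(v),[ (r,u[v==r].mean(),(v==r).sum()) for r in np.unique(v)])
d=c[0]-k[0];print('knob->collar world',d,'tool',(M.T@np.r_[d,0])[:2])
E
python3 off.py
```

```text
TCP [ 0.4429 -0.016   0.167 ] knob (array([ 0.4441, -0.015 ]), 28, np.float64(0.0006849206779397709)) collar (array([ 0.4374, -0.0186]), 28, np.float64(0.0019721588295536032))
brass px 28 [(np.int64(148), np.float64(154.0), np.int64(1)), (np.int64(193), np.float64(160.5), np.int64(4)), (np.int64(194), np.float64(160.0), np.int64(5)), (np.int64(195), np.float64(160.0), np.int64(5)), (np.int64(196), np.float64(160.5), np.int64(4)), (np.int64(197), np.float64(160.5), np.int64(4)), (np.int64(198), np.float64(160.5), np.int64(4)), (np.int64(199), np.float64(160.0), np.int64(1))]
knob->collar world [-0.0067 -0.0036] tool [-0.0073 -0.0024]
```

>>> arm_command:
  targets:
    - [[0,0,0.012,0,0,0],[0,0,0.012,0,0,0],[0,0,0.008,0,0,0],[0,0,0,0,0,0],[0,0,0,0,0,0]]

```text
clock: 11.98
position: [0.4434, -0.0153, 0.1353]
ee_rot: [2.89, 1.231, 0.0]
force: [-0.1, -0.9, -1.2]
width: 0.15
gripper_force: 40.0
```

```bash
python3 off.py
python3 - <<'E'
from h import *
sc=grab('scene')
cv2.imwrite('pics/g4.png',cv2.resize(sc['pixels'][150:222,116:212,::-1],(800,600),interpolation=cv2.INTER_CUBIC))
E
```

```text
TCP [ 0.4434 -0.0153  0.1353] knob (array([ 0.4242, -0.0313]), 28, np.float64(0.005205474482443089)) collar (array([ 0.4374, -0.0184]), 28, np.float64(0.0021783310433952175))
brass px 0 []
knob->collar world [0.0132 0.0129] tool [0.0185 0.0006]
```

View pics/g4.png

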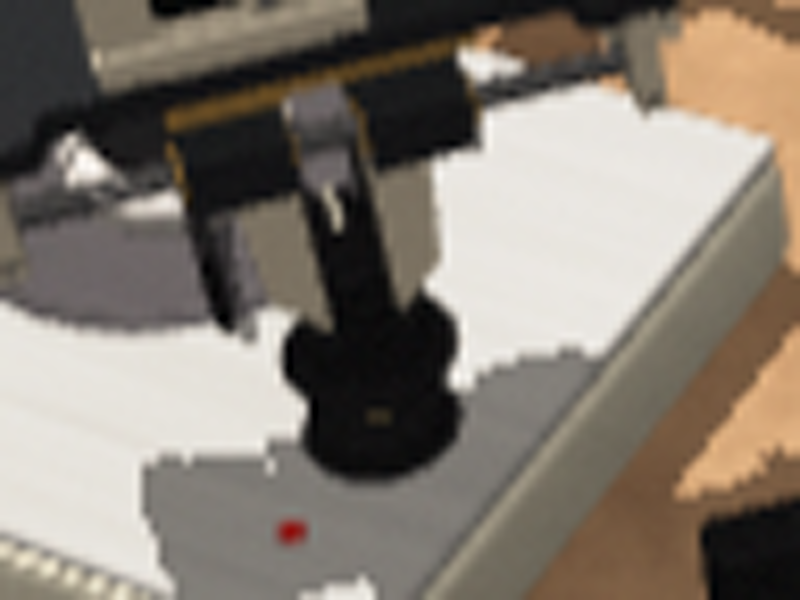

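The flange (u 283–460) sits just above the collar (u 303–463). Allowing for the vertical lean, the knob is about 1 mm too far to camera-right. I'll correct that and descend slowly.

>>> arm_command:
  targets:
    - [[0.0004,-0.001,0,0,0,0],[0,0,0.002,0,0,0],[0,0,0.002,0,0,0],[0,0,0.002,0,0,0],[0,0,0.001,0,0,0],[0,0,0,0,0,0]]

```text
clock: 12.82
position: [0.443, -0.0142, 0.1284]
ee_rot: [-2.89, -1.231, -0.001]
force: [-0.8, 1.0, 7.3]
width: 0.148
gripper_force: 40.0
```

>>> arm_command:
  targets:
    - [[0,0,0.001,0,0,0],[0,0,0,0,0,0],[0,0,0,0,0,0]]

```text
clock: 13.2
position: [0.443, -0.0142, 0.1275]
ee_rot: [-2.89, -1.231, -0.001]
force: [-2.4, 0.4, 6.9]
width: 0.145
gripper_force: 40.0
```

```bash
python3 -c "
from h import *
s=arm.observe();print(s['position'],s['force'],s['ft_torque'],s['ee_rot'])"
```

```text
[ 0.44301185 -0.01417993  0.12745274] [-2.36649715  0.41221462  6.92517754] [0.15120837 0.5320119  0.04500213] [-2.88984521e+00 -1.23133048e+00 -6.99712665e-04]
```

>>> arm_command:
  targets:
    - [[-0.0004,-0.0004,0,0,0,0],[-0.0003,-0.0003,0,0,0,0],[0,0,0,0,0,0]]

```text
clock: 13.58
position: [0.4428, -0.0142, 0.1277]
ee_rot: [2.89, 1.232, 0.003]
force: [0.5, -0.3, 7.3]
width: 0.146
gripper_force: 40.0
```

>>> arm_command:
  targets:
    - [[-0.0004,-0.0004,0,0,0,0],[-0.0003,-0.0003,0,0,0,0],[0,0,0,0,0,0]]

```text
clock: 13.95
position: [0.4425, -0.0142, 0.1279]
ee_rot: [2.889, 1.231, 0.005]
force: [2.2, 1.7, 7.3]
width: 0.147
gripper_force: 40.0
```

>>> arm_command:
  targets:
    - [[0.0005,0.0005,0,0,0,-0.04],[0,0,0,0,0,-0.04],[0,0,0,0,0,0]]

```text
clock: 14.32
position: [0.4429, -0.0143, 0.1278]
ee_rot: [2.837, 1.347, 0.004]
force: [1.0, 1.5, 6.1]
width: 0.147
gripper_force: 40.0
```

>>> arm_command:
  targets:
    - [[0,0,0,0,0,-0.04],[0,0,0,0,0,-0.04],[0,0,0,0,0,0]]

```text
clock: 14.7
position: [0.4431, -0.0144, 0.1279]
ee_rot: [2.781, 1.459, 0.004]
force: [0.7, -0.1, 7.3]
width: 0.153
gripper_force: 40.0
```

```bash
python3 -c "
from h import *
s=arm.observe();print(s['position'],s['force'],s['ft_torque'],s['ee_rot'])"
```

```text
[ 0.44313278 -0.01436589  0.12790961] [ 0.68314734 -0.09726108  7.30799412] [-0.021492   -0.20759056 -0.04834871] [2.78105043 1.45869476 0.00432339]
```

>>> arm_command:
  targets:
    - [[0,0,0,0,0,0.08],[0,0,0,0,0,0.08],[0,0,0,0,0,0.04],[0,0,0,0,0,0.04],[0,0,0,0,0,0]]

```text
clock: 15.32
position: [0.4424, -0.014, 0.1276]
ee_rot: [2.937, 1.114, 0.002]
force: [-0.3, 1.1, 8.4]
width: 0.147
gripper_force: 40.0
```

>>> arm_command:
  targets:
    - [[0,0,0,0,0,0.04],[0,0,0,0,0,0.04],[0,0,0,0,0,0]]

```text
clock: 15.7
position: [0.4424, -0.0142, 0.1276]
ee_rot: [2.979, 0.996, 0.002]
force: [0.3, 0.6, 7.6]
width: 0.147
gripper_force: 40.0
```

```bash
python3 -c "
from h import *
s=arm.observe();print(s['position'],s['force'],s['ft_torque'],s['ee_rot'])
sc=grab('scene')
cv2.imwrite('pics/g5.png',cv2.resize(sc['pixels'][150:222,116:212,::-1],(800,600),interpolation=cv2.INTER_CUBIC))"
```

```text
[ 0.44236455 -0.01418107  0.12763145] [0.33741609 0.55357534 7.64815632] [ 0.12066184  0.20309538 -0.0003881 ] [2.97947318e+00 9.95762293e-01 2.23058224e-03]
```

View pics/g5.png

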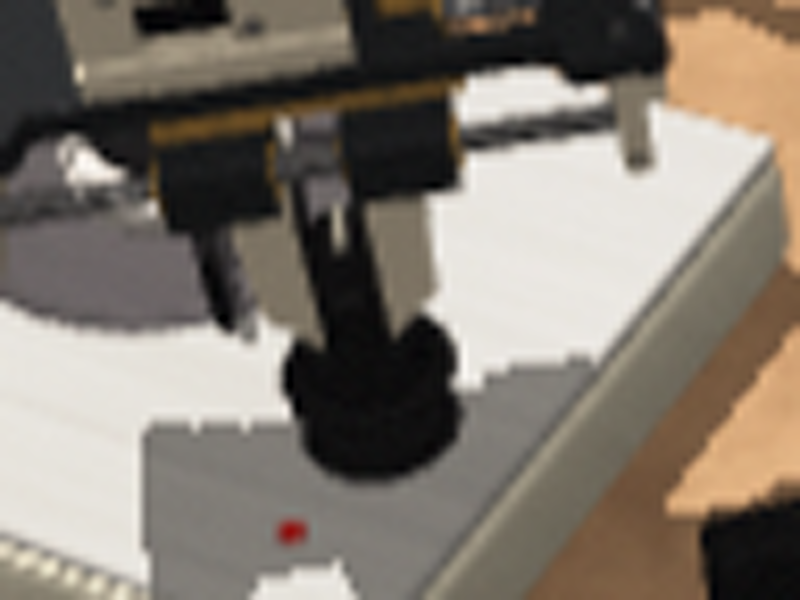

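>>> arm_command:
  targets:
    - [[0,0,0,0,0,-0.09],[0,0,0,0,0,-0.085],[0.0005,0.0006,0,0,0,0],[0,0,0,0,0,0]]

```text
clock: 16.25
position: [0.443, -0.0145, 0.1276]
ee_rot: [2.881, 1.253, 0.002]
force: [-0.8, 0.0, 7.5]
width: 0.149
gripper_force: 40.0
```

>>> arm_command:
  targets:
    - [[0.0005,0.0006,0,0,0,0],[0,0,0,0,0,0]]

```text
clock: 16.5
position: [0.4432, -0.0145, 0.1274]
ee_rot: [-2.881, -1.253, -0.0]
force: [-1.5, -0.2, 6.9]
width: 0.155
gripper_force: 40.0
```

>>> arm_command:
  targets:
    - [[0.0005,0.0006,0,0,0,0],[0,0,0,0,0,0]]

```text
clock: 16.75
position: [0.4434, -0.0145, 0.1273]
ee_rot: [-2.88, -1.253, 0.001]
force: [-3.7, -1.0, 8.5]
width: 0.151
gripper_force: 40.0
```

>>> arm_command:
  targets:
    - [[0.0005,0.0006,0,0,0,0],[0,0,0,0,0,0]]

```text
clock: 17.0
position: [0.444, -0.0145, 0.1272]
ee_rot: [-2.88, -1.252, 0.002]
force: [-3.0, 0.3, 7.3]
width: 0.151
gripper_force: 40.0
```

>>> arm_command:
  targets:
    - [[0.0005,0.0006,0,0,0,0],[0,0,0,0,0,0]]

```text
clock: 17.25
position: [0.4446, -0.0144, 0.1271]
ee_rot: [-2.88, -1.253, 0.002]
force: [-3.7, 0.2, 6.8]
width: 0.151
gripper_force: 40.0
```

>>> arm_command:
  targets:
    - [[0.0005,0.0006,0,0,0,0],[0,0,0,0,0,0]]

```text
clock: 17.5
position: [0.4454, -0.0132, 0.1268]
ee_rot: [-2.878, -1.254, 0.002]
force: [-1.2, 5.3, -1.3]
width: 0.148
gripper_force: 40.0
```

```bash
python3 -c "
from h import *
s=arm.observe();print(s['position'],s['force'],s['ft_torque'],s['ee_rot'],R.from_rotvec(s['ee_rot']).as_matrix()[:,2])"
```

```text
[ 0.44540405 -0.0131727   0.12677766] [-1.1765421   5.29848762 -1.31452531] [ 1.20348119  0.48017295 -0.05899082] [-2.87804357e+00 -1.25360577e+00  1.77067208e-03] [-0.00198408  0.00173015 -0.99999654]
```

The vertical force has dropped and the sideways force has jumped, so the socket has probably dropped onto the shaft. I'll relieve the sideways load and go down.

>>> arm_command:
  targets:
    - [[0.0008,-0.0008,0,0,0,0],[0,0,0.0015,0,0,0],[0,0,0.0015,0,0,0],[0,0,0,0,0,0]]

```text
clock: 18.0
position: [0.4455, -0.0128, 0.1239]
ee_rot: [-2.879, -1.253, 0.002]
force: [-3.1, 4.2, -0.0]
width: 0.148
gripper_force: 40.0
```

>>> arm_command:
  targets:
    - [[0.0002,-0.0008,0,0,0,0],[0,0,0.0015,0,0,0],[0,0,0.0015,0,0,0],[0,0,0.0015,0,0,0],[0,0,0,0,0,0]]

```text
clock: 18.62
position: [0.4455, -0.0126, 0.1195]
ee_rot: [-2.88, -1.253, 0.001]
force: [-2.8, 3.9, -1.1]
width: 0.149
gripper_force: 40.0
```

>>> arm_command:
  targets:
    - [[0,-0.0008,0,0,0,0],[0,0,0.0015,0,0,0],[0,0,0.0015,0,0,0],[0,0,0.0015,0,0,0],[0,0,0,0,0,0]]

```text
clock: 19.25
position: [0.4454, -0.0123, 0.1152]
ee_rot: [2.881, 1.253, 0.0]
force: [-0.5, 0.8, -0.2]
width: 0.148
gripper_force: 40.0
```

```bash
python3 -c "
from h import *
s=arm.observe();print(s['position'],s['force'],s['ft_torque'],s['joints'],R.from_rotvec(s['ee_rot']).as_matrix()[:,2])
sc=grab('scene')
cv2.imwrite('pics/g6.png',cv2.resize(sc['pixels'][150:222,116:212,::-1],(800,600),interpolation=cv2.INTER_CUBIC))"
```

```text
[ 0.44540343 -0.01230403  0.11522131] [-0.51255452  0.75236405 -0.17269099] [ 0.20958975  0.34366448 -0.04247613] [-0.7312198   0.41130382  0.84165491  2.19486045 -0.46907167  0.71958135
 -0.31921077] [ 4.20723696e-04 -2.53934990e-04 -9.99999879e-01]
```

View pics/g6.png

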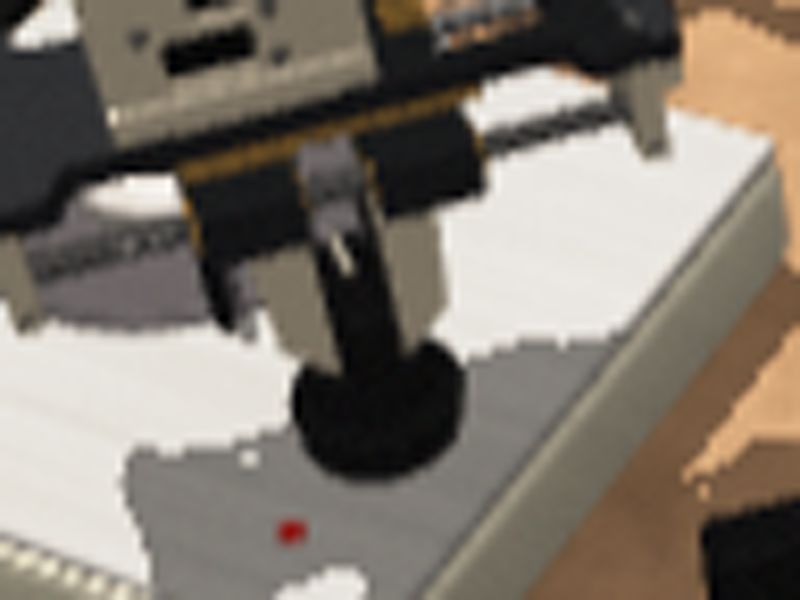

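The knob is on the shaft, its flange concentric above the collar around (380,410). Forces are near zero, so I'll press on while watching Fz.

>>> arm_command:
  targets:
    - [[0,0,0.0015,0,0,0],[0,0,0.0015,0,0,0],[0,0,0,0,0,0],[0,0,0,0,0,0]]
  newtons: 60

```text
clock: 19.8
position: [0.4455, -0.0123, 0.1125]
ee_rot: [2.881, 1.253, 0.001]
force: [-2.8, 0.9, 6.1]
width: 0.147
gripper_force: 60.0
```

>>> arm_command:
  targets:
    - [[0,0,0.0015,0,0,0],[0,0,0.0015,0,0,0],[0,0,0,0,0,0],[0,0,0,0,0,0]]

```text
clock: 20.3
position: [0.4455, -0.0123, 0.1096]
ee_rot: [2.881, 1.253, 0.001]
force: [-3.5, 1.3, 9.0]
width: 0.148
gripper_force: 60.0
```

The slope is 1 N/mm, so the knob is seated and the spindle is about 3 mm in.

>>> arm_command:
  targets:
    - [[0,0,0.0015,0,0,0],[0,0,0.0015,0,0,0],[0,0,0,0,0,0],[0,0,0,0,0,0]]

```text
clock: 20.8
position: [0.4458, -0.0123, 0.1081]
ee_rot: [-2.88, -1.252, -0.004]
force: [-12.5, 2.2, 46.7]
width: 0.145
gripper_force: 60.1
```

>>> arm_command:
  targets:
    - [[0,0,0.001,0,0,0],[0,0,0,0,0,0],[0,0,0,0,0,0]]

```text
clock: 21.18
position: [0.446, -0.0124, 0.1078]
ee_rot: [-2.879, -1.251, -0.005]
force: [-15.7, 3.0, 63.5]
width: 0.148
gripper_force: 60.1
```

It bottomed hard, at the depth expected from the first contact height. I'll ease off to a moderate push.

>>> arm_command:
  targets:
    - [[0,0,-0.0006,0,0,0],[0,0,0,0,0,0],[0,0,0,0,0,0],[0,0,0,0,0,0]]

```text
clock: 21.68
position: [0.4459, -0.0123, 0.108]
ee_rot: [-2.879, -1.251, -0.004]
force: [-14.2, 2.6, 52.4]
width: 0.144
gripper_force: 60.1
```

```bash
python3 -c "
from h import *
s=arm.observe();print(s['position'],s['force'],s['gripper_force'])
a=grab('scene')
P=cloud(grab('top'))
for n,(u,v) in dict(spice=(268,143),salt=(333,133),candle=(391,186)).items(): print(n,P[v,u])
cv2.imwrite('pics/g7.png',cv2.resize(a['pixels'][150:222,116:212,::-1],(800,600),interpolation=cv2.INTER_CUBIC))"
```

```text
[ 0.44586761 -0.01233119  0.10798757] [-14.22186393   2.59725179  52.43430831] 60.07285237312317
spice [ 0.62443509 -0.21402472  0.10434643]
salt [ 0.65666566 -0.36539863  0.08222684]
candle [ 0.53058381 -0.49229844  0.08413873]
```

View pics/g7.png

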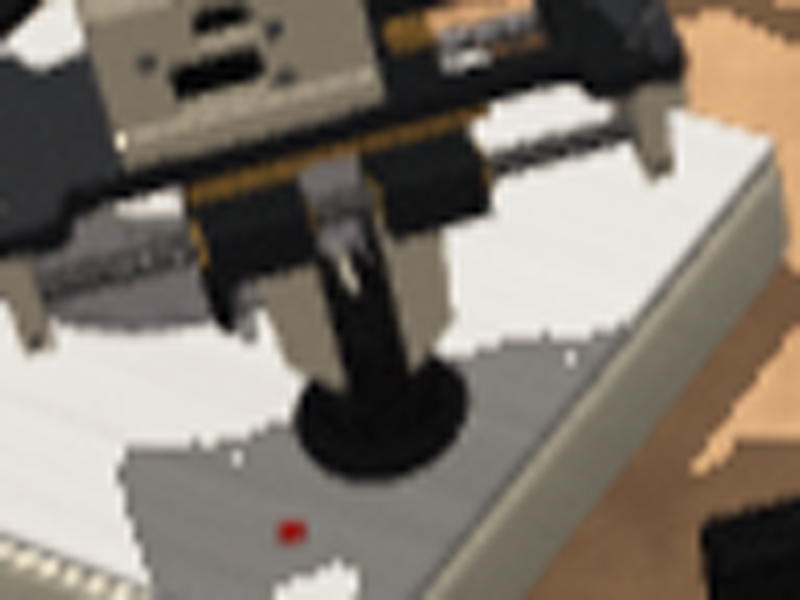

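The knob sits down over the collar at (383,410), upright and gripped, and the bystanders are unmoved. I'll ease off a little more, then hand in.

>>> arm_command:
  targets:
    - [[0,0,-0.001,0,0,0],[0,0,0,0,0,0],[0,0,0,0,0,0],[0,0,0,0,0,0]]

```text
clock: 22.28
position: [0.4457, -0.0123, 0.1083]
ee_rot: [-2.88, -1.252, -0.003]
force: [-10.0, 1.6, 37.2]
width: 0.148
gripper_force: 60.0
```

```bash
python3 -c "
from cell import arm
print(arm.sign_off())"
```

```text
the job is handed in; nothing more can be done
None
```

I handed the job in with the knob out of the keeper, seated on the D-shaft with its pointer on the line, and pressed to the stop under about 37 N, still gripped; the three bystanders were unmoved, the clock read 22.3 s, and no pass/fail verdict came back.

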